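# Load the converter test fixture and latch its guard

### The arm

A 6-joint arm with a two-finger parallel gripper is mounted at the origin on the work surface. World frame = base frame: x ahead of the robot, y to its left, z up, the work surface at z = 0. Lengths are in m, angles in rad, forces in N, time in s.
With the tool pointing down it reaches from about 0.3 to 0.775 m from the base axis. Payload 14.6 kg.
Tool frame: the origin (TCP) lies at the very end of the fingers, on their centre line; the grasp point (between the pads) lies 19 mm behind it; x points along the fingers, y is the direction in which the jaws open and shut, and the axes are right-handed (so a half turn about x gives the same grasp; the last joint's range is limited). The gripper opens to 94 mm and grips with 3 to 60 N. Pads are 16 mm wide; open, the fingers measure 119 mm over their backs; the gripper's body (75 mm by 177 mm) begins 78 mm behind the grasp point.
Start: joints at [-1.349, 0.3, 1.521, -0, 1.321, -0.067], TCP at [0.157, -0.527, 0.205] pointing down, gripper open.
Joint ranges: [-3.03, 3.03], [-0.79, 2.21], [0.23, 2.52], [-1.04, 4.18], [0, 3.07], [-2.55, 2.55]. Speed limits (rad/s): [2.22, 2.22, 2.57, 3.14, 3.14, 3.14].

### API

Orientations are given as [roll, pitch, yaw] about the fixed x, y, z axes, in that order (R = Rz(yaw) Ry(pitch) Rx(roll)).
In Python, from station import ctrl, viewer, hand_in gives the robot as it stands. The module is installed in compiled form; this text tells all that it offers.
- The arm moves only by the tool play_rows, never from a script. Its argument "deltas" is a list that holds one entry, the list of rows, each a list of 7 numbers: the shift along the tool's x, y, z in mm, then the turn, a rotation vector about the tool's x, y, z in rad, then the finger opening in mm, from 0 to 94. In form: [[[dx, dy, dz, ax, ay, az, gripper], ...]]. A call has 1 to 10 rows; each row shifts and turns the commanded pose from where the row before left it, along the tool's axes as they then stand; what a row does not reach is not made up. A row lasts 1/10 s, in which the tool goes at most 50 mm and 8.59 degrees, less where a joint would pass 70% of its speed; a pose out of reach is approached as far as the arm can. A call with a gripper value outside its range is refused whole. The fingers move at their own pace and stop on an object; "grip_force" is the grip in N (left out, the last holds). Time passes only in rows, so rows that do not move let the fingers close. It gives the time, the measured TCP pose, the force and the opening at its end, in the units of the state.
- ctrl.get_obs(): the state, without advancing time (a new reading comes with each control period).
- viewer.camera(name): name is "scene" or "top"; returns a dict with "img" (400x640x3 uint8, red, green, blue), "fx", "fy", "cx", "cy" (pixels), "rvec" (rotation vector, rad) and "tvec" (3), from world to camera coordinates, as OpenCV has them. Camera axes: x right, y down, z forward; pixel columns grow to the right and rows downward; lengths in m; the calibration is good to about 2 mm. A picture is of the moment at which its call begins. There is no depth.
- hand_in(): hands the job in, once; it reports no verdict.
The state is a dict: "time_s": time; "qpos": joint angles; "joint_vel": joint speeds; "tau": joint torques, N m; "ee_pos": TCP position; "eef_rot": TCP orientation; "force": force on the tool from outside, world axes, zero at the start; "moment": the same for the moment, N m; "grip_width": finger opening in m.
Only numpy, scipy, OpenCV 4.12 (cv2) and the standard library are available. Lean on these libraries where they do the work, as an engineer would, in place of code of your own. Each camera call takes 0.05 s, during which the arm holds its last target.

### The job

Put the tallest of the three finned aluminium converter modules flat into the black-rimmed nest of the grey test fixture, then push the fixture's clear sliding guard shut until its spring catch clicks in behind it, and let go of everything. Push firmly but feel for the stop: never press on the guard with more than 25 N. Leave the other things on the bench where they are.

Things in the scene. Friction and masses are not known exactly. Their poses are not given: they have to be found in the camera images.
- module: the converter to be tested: a finned aluminium block, the tallest of the three on the bench, 50 mm along its x, 70 mm along its y, 40 mm tall, 0.15 to 0.3 kg. Its sides are flat; origin at the centre of its underside, z up. Either way round fits the nest.
- fixture: the test fixture, screwed to the bench: a grey metal box, 200 mm along its x, 340 mm along its y (y = -180 to +160), walls 56 mm high, 10 mm thick. At +y an open well (180 x 150 mm inside) with the nest, at -y closed housing under the open guard. The spring catch is outside its +x wall (out to x = 142, 80 mm high). Origin: on the centre line where well and housing meet, at bench height.
- nest (a point): centre of the nest's floor, 10 mm above the bench, in the well; axes as the fixture's. The nest is a pocket 56 mm (x) by 76 mm (y) in a black rim 6 mm thick, 8 mm high, so the module (its 70 mm side along y) has 3 mm of play on each side; its top then stands 50 mm over the bench, clear under the guard.
- guard (a joint): opening of the guard in m: a clear window in an aluminium frame, 194 x 177 mm, lying level, top 66 mm above the bench, about 2 N of friction. It starts 0.145 to 0.170 open and shuts towards the fixture's +y. The catch can be clamped anywhere along its slot, so the latched position lies anywhere from 0 to 0.020 and must be felt for: a hard rubber stop (30 N per mm) ends the travel there.
- guard_bar (a point): centre of the top face of the guard's black grip bar, 95 mm above the bench; axes as the fixture's. The bar stands 32 mm above the window in the middle of the guard, 80 mm long along x, 14 mm thick along y; push it on its -y face or pinch it from above. It moves along the fixture's +y as the guard shuts.
- latch (a joint): how far the spring catch is pushed in, in m. 0: fully out (guard far off, or latched). Over the last 22 mm of travel a pin on the guard rides up the catch's ramp, pushing it in to 0.006, and the push needed rises to 6 to 12 N; 5 mm before the stop the catch snaps out behind the pin (back to 0): the click.
- long_module: another converter, longer and slimmer: 36 x 96 x 30 mm; not wanted; origin: centre of underside
- flat_module: another converter, square and flat: 66 x 66 x 22 mm; not wanted; origin: centre of underside
- screwdriver: screwdriver lying on the bench; bystander
- mug: white mug, 80 mm wide, 90 mm tall; bystander
- jar: glass jar, 56 mm wide, 70 mm tall; bystander
- spool: metal wire spool, 56 mm wide, 46 mm tall; bystander
- meter: hand-held black multimeter, 85 x 175 x 35 mm, lying flat; bystander
Not all that is in view belongs to the job. Leave any blue, green or red look-alike of the module alone.

How it is judged:
By the outcome, as a careful person would: the job done as asked, in the order asked, and still so for the second after the job is handed in, with the robot touching nothing.
It also fails if it takes over 58 s, if anything falls off the work surface, if the arm or the gripper's body presses on something with over 40 N, if the wrist force passes 120 N, or if a joint passes its speed limit or range.

## Working session

There is one attempt and no reset: what is moved stays moved. The work goes in short steps, Python scripts to look and compute and a tool call to move; the robot and the scene stay as the last step left them, time stands still between calls to the robot, and variables do not carry over. Pictures are saved under pics/ and viewed, and the job is handed in when it is done.

Besides the shell and the picture viewer there is one more tool, called after ">>>" by a JSON object that holds its "method" and its "body", one argument or row to a line. play_rows: Moves the arm, as the interface text tells. Its arguments: {"type":"object","properties":{"deltas":{"type":"array","items":{"type":"array","items":{"type":"array","items":{"type":"number"}}}},"grip_force":{"type":"number"}},"required":["deltas"]}

```bash
mkdir -p pics; python3 - <<'E'
from station import ctrl, viewer
import cv2
o=ctrl.get_obs(); print(o)
for n in("scene","top"):
    c=viewer.camera(n); cv2.imwrite(f"pics/{n}0.png",c["img"][:,:,::-1]); print(n,{k:c[k] for k in c if k!="img"})
E
```

```text
{'time_s': 0.0, 'qpos': array([-1.34863726e+00,  3.00454197e-01,  1.52159188e+00, -8.87950489e-06,
        1.32069462e+00, -6.65996746e-02]), 'joint_vel': array([-0.00020452, -0.0002258 , -0.0023909 , -0.00060284, -0.00135694,
       -0.00035913]), 'tau': array([-8.33389549e-04, -5.31804299e+01, -3.52742743e+01,  7.08388863e-02,
        2.43695697e-02, -7.44516274e-05]), 'ee_pos': array([ 0.15655577, -0.52697021,  0.20489103]), 'eef_rot': array([-1.62990454,  1.56964825,  1.80044905]), 'force': array([-0.06510087, -0.43512783, -0.28756443]), 'moment': array([-0.02322225,  0.01294457,  0.02616268]), 'grip_width': 0.09406348842109578}
scene {'fx': 367.3061874735121, 'fy': 367.3061874735121, 'cx': 316.9370136933508, 'cy': 196.8947173907209, 'rvec': array([ 2.09936491,  1.63909799, -0.45909987]), 'tvec': array([-0.09448484, -0.372761  ,  1.72756341])}
top {'fx': 462.40623408281783, 'fy': 462.40623408281783, 'cx': 317.68330414211454, 'cy': 200.88790212569768, 'rvec': array([ 2.14815368, -2.20816028,  0.06437702]), 'tvec': array([-0.0192962 ,  0.4978027 ,  1.35587133])}
```

View pics/scene0.png

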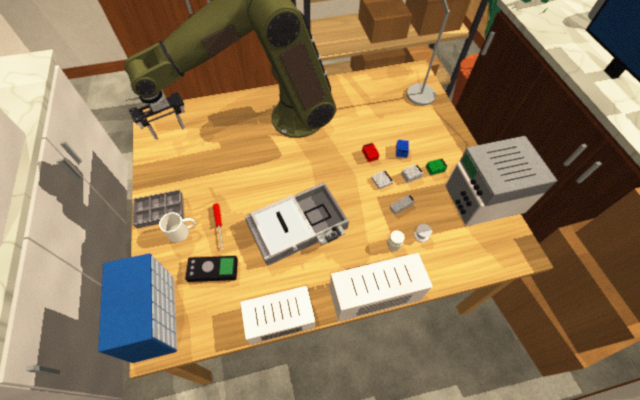

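View pics/top0.png

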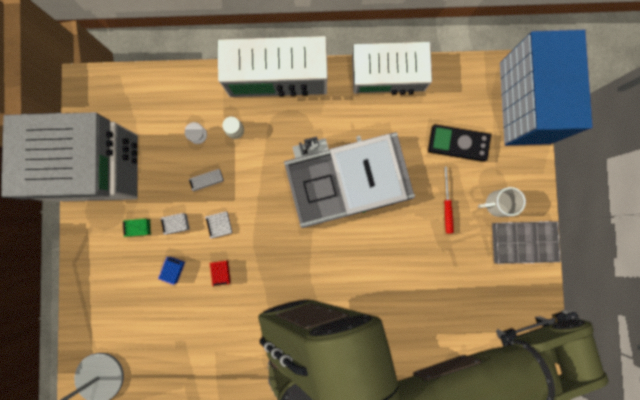

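```bash
python3 - <<'E'
import cv2,numpy as np
t=cv2.imread("pics/top0.png"); s=cv2.imread("pics/scene0.png")
a=cv2.resize(t[160:290,110:250],None,fx=4,fy=4,interpolation=cv2.INTER_CUBIC)
cv2.imwrite("pics/ct.png",a)
b=cv2.resize(s[135:220,350:460],None,fx=6,fy=6,interpolation=cv2.INTER_CUBIC)
cv2.imwrite("pics/cs.png",b)
c=cv2.resize(t[125:235,275:420],None,fx=5,fy=5,interpolation=cv2.INTER_CUBIC)
cv2.imwrite("pics/cf.png",c)
E
```

```text
(no output)
```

View pics/ct.png

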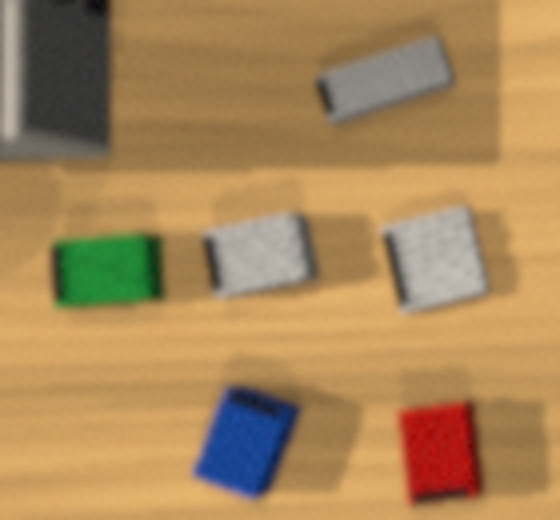

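View pics/cs.png

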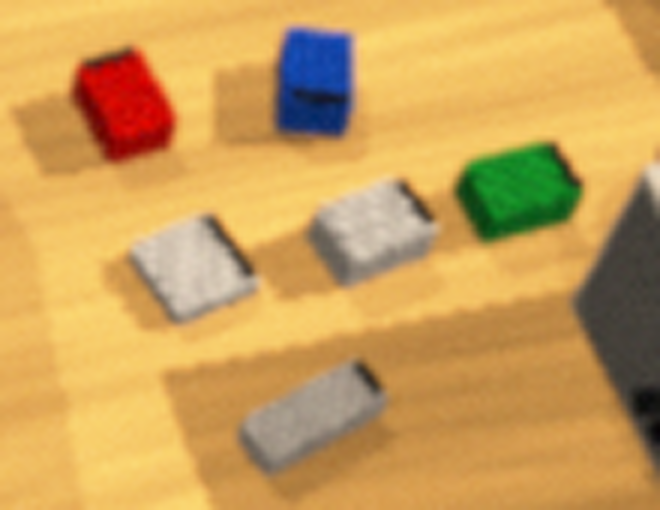

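View pics/cf.png

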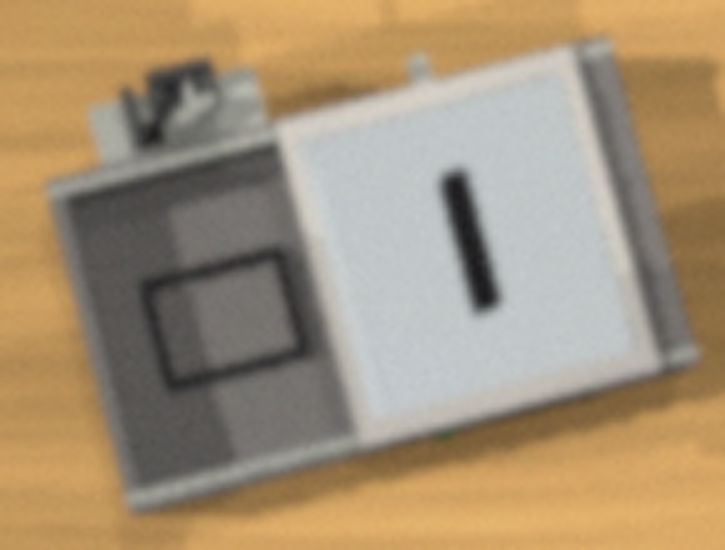

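The greys in top view are long (205,179), flat square (219,224) and one at (175,223), which is (412,173) in the scene view. The last has a 50x70 plan and visibly tall sides, so it is the wanted module. The red, blue and green ones are look-alikes. Next I'll measure it.

```bash
cat > h.py <<'E'
import numpy as np,cv2
from scipy.spatial.transform import Rotation as Ro
from scipy.optimize import minimize,least_squares
CAL={'scene':dict(f=367.3061874735121,c=(316.9370136933508,196.8947173907209),r=np.array([2.09936491,1.63909799,-0.45909987]),t=np.array([-0.09448484,-0.372761,1.72756341])),
'top':dict(f=462.40623408281783,c=(317.68330414211454,200.88790212569768),r=np.array([2.14815368,-2.20816028,0.06437702]),t=np.array([-0.0192962,0.4978027,1.35587133]))}
def K(n):
    c=CAL[n];return np.array([[c['f'],0,c['c'][0]],[0,c['f'],c['c'][1]],[0,0,1.]])
def proj(n,P):
    c=CAL[n];return cv2.projectPoints(np.asarray(P,float).reshape(-1,3),c['r'],c['t'],K(n),None)[0].reshape(-1,2)
def unproj(n,uv,z):
    c=CAL[n];R=cv2.Rodrigues(c['r'])[0];C=-R.T@c['t']
    uv=np.asarray(uv,float).reshape(-1,2);d=np.c_[(uv-np.array(c['c']))/c['f'],np.ones(len(uv))]@R
    return C+d*((z-C[2])/d[:,2])[:,None]
def box(x,y,yaw,sx,sy,h,z=0):
    c,s=np.cos(yaw),np.sin(yaw);P=[]
    for zz in(z,z+h):
        for a,b in((1,1),(-1,1),(-1,-1),(1,-1)):
            X,Y=a*sx/2,b*sy/2;P.append((x+c*X-s*Y,y+s*X+c*Y,zz))
    return np.array(P)
def sil(n,P,shape,S=8,off=(0,0)):
    uv=(proj(n,P)-off+0.5)*S-0.5
    m=np.zeros((shape[0]*S,shape[1]*S),np.uint8)
    cv2.fillConvexPoly(m,cv2.convexHull(np.round(uv*16).astype(np.int32)),255,shift=4)
    return cv2.resize(m,(shape[1],shape[0]),interpolation=cv2.INTER_AREA)/255.
E
python3 - <<'E'
from h import *
im={n:cv2.imread(f'pics/{n}0.png') for n in CAL}
x0=unproj('top',[175,223],.03)[0];print(x0, unproj('scene',[412,173],.03))
masks={}
for n,(u,v) in dict(top=(175,223),scene=(412,173)).items():
    o=(u-24,v-20);c=im[n][o[1]:o[1]+40,o[0]:o[0]+48].astype(float)
    # wood: R-B large ; grey: ~0
    d=c[...,2]-c[...,0]
    ratio=d/(c.max(2)+1)
    m=np.clip((0.30-ratio)/0.25,0,1); 
    lab=cv2.connectedComponents((m>.5).astype(np.uint8))[1]; k=lab[20,24]
    keep=cv2.dilate((lab==k).astype(np.uint8),np.ones((3,3)))
    masks[n]=(m*keep,o)
    print(n,(m*keep).sum()); cv2.imwrite(f'pics/m_{n}.png',cv2.resize(np.hstack([m*keep*255,ratio*400]),None,fx=8,fy=8,interpolation=cv2.INTER_NEAREST))
def cost(p,ns=('top','scene'),h=.04):
    return sum(((sil(n,box(*p,.05,.07,h),(40,48),off=masks[n][1])-masks[n][0])**2).sum() for n in ns)
for h in(.04,):
  for ns in(('top','scene'),('top',),('scene',)):
    best=min((minimize(cost,[x0[0],x0[1],y],args=(ns,h),method='Nelder-Mead',options=dict(initial_simplex=[[x0[0],x0[1],y],[x0[0]+.01,x0[1],y],[x0[0],x0[1]+.01,y],[x0[0],x0[1],y+.2]],xatol=1e-5,fatol=1e-3)) for y in np.arange(0,3.1,.4)),key=lambda r:r.fun)
    print(ns,best.x,best.fun)
E
```

```text
[0.44268706 0.38895669 0.03      ] [[0.44757041 0.39195423 0.03      ]]
top 366.0011413341274
scene 114.07681393663378
('top', 'scene') [0.44178612 0.39474138 0.16009868] 187.7789606031181
('top',) [0.44159319 0.39334748 0.08864599] 75.4420344495538
('scene',) [0.4415847  0.39622403 0.57677667] 99.25241723553602[ WARN:0@1.519] global loadsave.cpp:1063 imwrite_ Unsupported depth image for selected encoder is fallbacked to CV_8U.
```

View pics/m_top.png

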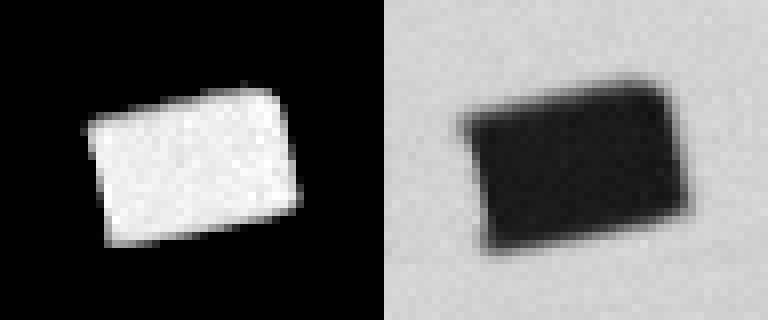

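View pics/m_scene.png

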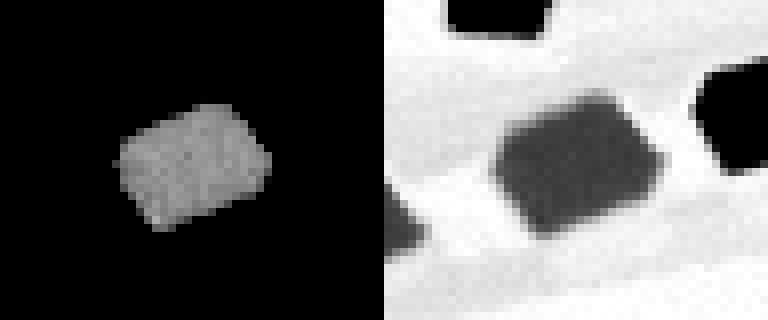

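```bash
cat > modfit.py <<'E'
from h import *
def alpha(img,uv,W=48,H=40):
    o=(int(uv[0])-W//2,int(uv[1])-H//2);c=img[o[1]:o[1]+H,o[0]:o[0]+W].astype(float)
    ratio=(c[...,2]-c[...,0])/(c.max(2)+1)
    fg=np.median(ratio[H//2-3:H//2+4,W//2-3:W//2+4]);bg=np.percentile(ratio,60)
    a=np.clip((bg-ratio)/(bg-fg),0,1)
    lab=cv2.connectedComponents((a>.5).astype(np.uint8))[1]
    k=cv2.dilate((lab==lab[H//2,W//2]).astype(np.uint8),np.ones((3,3)))
    a=a*k; a[a<.12]=0; a[a>.85]=1
    return a,o
def fit(ims,uvs,sx,sy,h,z=0,ns=('top','scene'),yaws=np.arange(0,3.1,.4)):
    M={n:alpha(ims[n],uvs[n]) for n in ns}
    x0=unproj(ns[0],uvs[ns[0]],z+.03)[0]
    def cost(p): return sum(((sil(n,box(*p,sx,sy,h,z),M[n][0].shape,off=M[n][1])-M[n][0])**2).sum() for n in ns)
    rs=[]
    for y in yaws:
        s=np.array([x0[0],x0[1],y]);S=[s,s+[.01,0,0],s+[0,.01,0],s+[0,0,.2]]
        rs.append(minimize(cost,s,method='Nelder-Mead',options=dict(initial_simplex=S,xatol=1e-5,fatol=1e-3)))
    b=min(rs,key=lambda r:r.fun);return b.x,b.fun,M
E
python3 - <<'E'
from modfit import *
im={n:cv2.imread(f'pics/{n}0.png') for n in CAL}
uv=dict(top=(175,223),scene=(412,173))
for ns in(('top','scene'),('top',),('scene',)):
    x,f,M=fit(im,uv,.05,.07,.04,ns=ns);print(ns,x,f,[M[n][0].sum() for n in ns])
for d in((.066,.066,.022),(.036,.096,.030)):
    x,f,M=fit(im,uv,*d);print(d,f)
t=im['top'];
cv2.imwrite('pics/f1.png',cv2.resize(t[150:232,280:350],None,fx=8,fy=7.3,interpolation=cv2.INTER_CUBIC) if 0 else cv2.resize(t[150:225,280:350],None,fx=8,fy=8,interpolation=cv2.INTER_CUBIC))
s=im['scene'];cv2.imwrite('pics/f2.png',cv2.resize(s[180:265,240:355],None,fx=7,fy=7,interpolation=cv2.INTER_CUBIC))
E
```

```text
('top', 'scene') [0.44184578 0.39281357 3.32055141] 54.39117759171738 [np.float64(447.4697110118709), np.float64(244.9679203143981)]
('top',) [0.44204529 0.39263696 3.31859515] 31.20004599978079 [np.float64(447.4697110118709)]
('scene',) [0.4411123  0.3947396  0.21871927] 21.39525748952985 [np.float64(244.9679203143981)]
(0.066, 0.066, 0.022) 140.21447825738562
(0.036, 0.096, 0.03) 266.764233572614
```

View pics/f1.png

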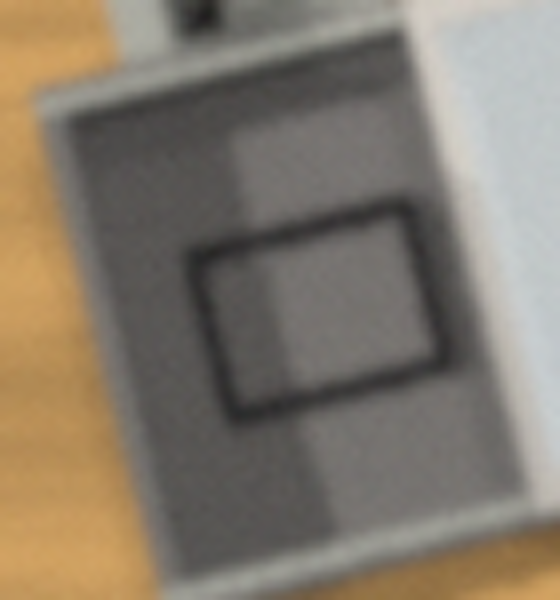

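View pics/f2.png

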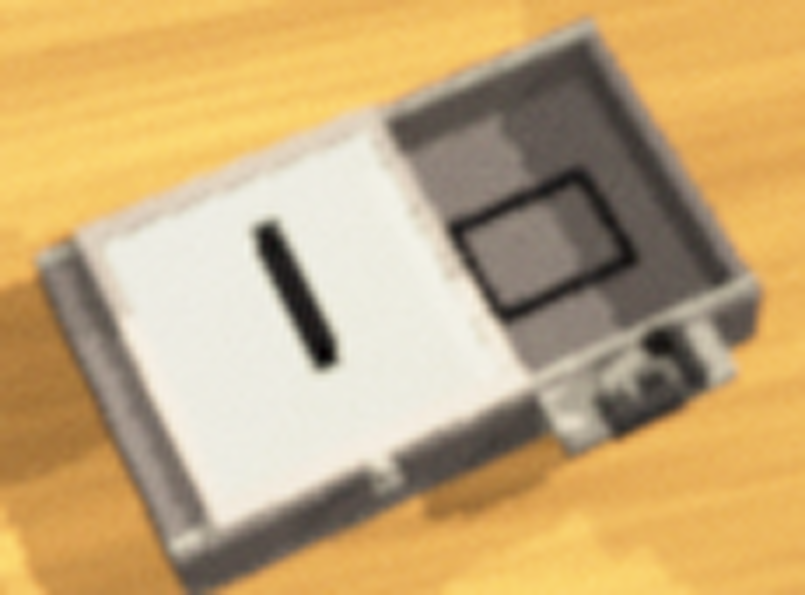

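```bash
python3 - <<'E'
from h import *
im={n:cv2.imread(f'pics/{n}0.png') for n in CAL}
def un(p,s,o): return (np.array(p,float)+.5)/s-.5+np.array(o)
nt=un([(200,257),(405,208),(440,362),(237,412)],8,(280,150))
nsn=un([(462,228),(580,175),(628,255),(508,315)],7,(240,180))
for n,p in(('top',nt),('scene',nsn)):
    w=unproj(n,p,.018);print(n,w.mean(0)[:2],[np.linalg.norm(w[i]-w[(i+1)%4]).round(4) for i in range(4)])
    i=(1,0) if n=='top' else (0,1)
    d=[(w[0]-w[1]),(w[3]-w[2])] if n=='top' else [(w[1]-w[0]),(w[2]-w[3])]
    print(' +y dir ang',[np.degrees(np.arctan2(a[1],a[0])).round(2) for a in d])
# walls z=.056
wt=un([(47,183),(130,508),(697,355),(610,40)],5,(275,125))
ws=un([(758,285),(592,20),(38,258),(172,548)],7,(240,180))
for n,p in(('top',wt),('scene',ws)):
    w=unproj(n,p,.056);print(n,w.round(4)[:,:2].tolist(),[np.linalg.norm(w[i]-w[(i+1)%4]).round(4) for i in range(4)])
F=np.array([(.1,.16,.056),(-.1,.16,.056),(-.1,-.18,.056),(.1,-.18,.056)])
def W(p,P): c,s=np.cos(p[2]),np.sin(p[2]);P=np.asarray(P,float);return np.c_[p[0]+c*P[:,0]-s*P[:,1],p[1]+s*P[:,0]+c*P[:,1],P[:,2]]
for ns in(('top',),('scene',),('top','scene')):
    r=least_squares(lambda p:np.concatenate([(proj(n,W(p,F))-dict(top=wt,scene=ws)[n]).ravel() for n in ns]),[.55,.05,.2])
    print('fix',ns,r.x,np.degrees(r.x[2]),np.abs(r.fun).max())
fx=r.x
# bar
bt=un([(443,172),(466,170),(498,305),(473,310)],5,(275,125));bs=un([(253,226),(275,222),(338,358),(315,366)],7,(240,180))
B=[]
for n,p in(('top',bt),('scene',bs)):
    w=unproj(n,p,.095).mean(0);d=w[:2]-fx[:2];c,s=np.cos(fx[2]),np.sin(fx[2]);print('bar',n,w,'fix',c*d[0]+s*d[1],-s*d[0]+c*d[1])
# ring fit
def ring(n,p,o,sh,S=8):
    q=lambda P:np.round(((proj(n,P)-o+.5)*S-.5)*16).astype(np.int32)
    m=np.zeros((sh[0]*S,sh[1]*S),np.uint8)
    cv2.fillConvexPoly(m,cv2.convexHull(q(box(*p,.068,.088,.008,.010))),255,shift=4)
    a=np.zeros_like(m);b=np.zeros_like(m);I=box(*p,.056,.076,.008,.010)
    cv2.fillConvexPoly(a,q(I[:4]),255,shift=4);cv2.fillConvexPoly(b,q(I[4:]),255,shift=4)
    m[(a>0)&(b>0)]=0
    return cv2.resize(m,(sh[1],sh[0]),interpolation=cv2.INTER_AREA)/255.
M={}
for n,(u,v) in dict(top=(319,188),scene=(317,215)).items():
    o=(u-22,v-20);c=im[n][o[1]:o[1]+40,o[0]:o[0]+44].astype(float).mean(2)
    loc=cv2.medianBlur(c.astype(np.uint8),11).astype(float)
    M[n]=(c,o)
def cost(p,ns,full=False):
    # correlate: model c = floor local - k*ring, negative correlation
    r=0
    for n in ns:
        c,o=M[n];g=ring(n,p,o,c.shape)
        z=cv2.GaussianBlur(g,(0,0),.6)
        w=ring_d(g)
        cc=c[w];zz=z[w];r+=np.corrcoef(cc,zz)[0,1]
    return r
def ring_d(g): return cv2.dilate((g>0).astype(np.uint8),np.ones((3,3)))>0
x0=[.55,.1,fx[2]]
x0[:2]=unproj('top',nt,.018).mean(0)[:2]
for ns in(('top',),('scene',),('top','scene')):
    r=minimize(cost,x0,args=(ns,),method='Nelder-Mead',options=dict(initial_simplex=[x0,[x0[0]+.004,*x0[1:]],[x0[0],x0[1]+.004,x0[2]],[*x0[:2],x0[2]+.05]]))
    print('nest',ns,r.x,r.fun)
d=r.x[:2]-fx[:2];c,s=np.cos(fx[2]),np.sin(fx[2]);print('nest in fix',c*d[0]+s*d[1],-s*d[0]+c*d[1])
E
```

```text
top [ 0.53455039 -0.03979081] [np.float64(0.0785), np.float64(0.059), np.float64(0.0777), np.float64(0.0595)]
 +y dir ang [np.float64(101.88), np.float64(102.27)]
scene [ 0.53627159 -0.03598823] [np.float64(0.0748), np.float64(0.0579), np.float64(0.0765), np.float64(0.0606)]
 +y dir ang [np.float64(103.47), np.float64(105.43)]
top [[0.6128, 0.0614], [0.4227, 0.0177], [0.5018, -0.3114], [0.6872, -0.2686]] [np.float64(0.195), np.float64(0.3384), np.float64(0.1902), np.float64(0.3382)]
scene [[0.6094, 0.0632], [0.4224, 0.0204], [0.5001, -0.3085], [0.682, -0.267]] [np.float64(0.1918), np.float64(0.3379), np.float64(0.1866), np.float64(0.3381)]
fix ('top',) [ 0.55392125 -0.11546673  0.2282905 ] 13.080082390125678 1.6594231883300665
fix ('scene',) [ 0.55043081 -0.11318707  0.22312297] 12.78400460005228 1.5313675252131986
fix ('top', 'scene') [ 0.55279904 -0.11462999  0.22636926] 12.97000313141336 2.2646559533104096
bar top [ 0.56768553 -0.17918639  0.095     ] fix 1.760698999828808e-05 -0.0662505581102783
bar scene [ 0.57469162 -0.17963459  0.095     ] fix 0.006744357450975402 -0.06825976930969514
nest ('top',) [ 0.53443578 -0.04003364  0.22832173] -0.8440461003071636
nest ('scene',) [ 0.53427367 -0.03543659  0.22680806] -0.7382416194333806
nest ('top', 'scene') [ 0.53440525 -0.03836818  0.2243871 ] -1.4457851479137749
nest in fix -0.0008082505356331732 0.07844451527190406
```

```bash
cat > pl.py <<'E'
from h import *
from station import ctrl
def st():
    o=ctrl.get_obs();R=Ro.from_euler('xyz',o['eef_rot']).as_matrix();return o,R
def show():
    o,R=st();print('t',round(o['time_s'],2),'p',o['ee_pos'].round(4),'F',o['force'].round(2),'w',round(o['grip_width'],4),'q',o['qpos'].round(2))
    print('R x',R[:,0].round(4),'y',R[:,1].round(4),'yaw_y',np.degrees(np.arctan2(R[1,1],R[0,1])).round(2))
    return o,R
def togo(target,ydeg=None):
    """rotation vector (tool) to bring tool straight down with tool y at ydeg; then shifts in the new tool axes, mm"""
    o,R=show()
    if ydeg is not None:
        a=np.radians(ydeg);y=np.array([np.cos(a),np.sin(a),0]);x=np.array([0,0,-1.]);G=np.c_[x,y,np.cross(x,y)]
        print('rotvec tool',Ro.from_matrix(R.T@G).as_rotvec().round(4))
    else: G=R
    p=o['ee_pos']
    for t in target:
        print('to',t,'mm in tool axes',(G.T@(np.array(t)-p)*1000).round(1));p=np.array(t)
E
python3 - <<'E'
from pl import *
y=np.degrees(.178)
togo([(.40,-.20,.205),(.4418,.3932,.16),(.4418,.3932,.013)],y)
togo([(.40,-.20,.205),(.4418,.3932,.16)],y+180)
E
```

```text
t 0.1 p [ 0.1566 -0.527   0.205 ] F [0.22 0.18 0.68] w 0.0939 q [-1.35  0.3   1.52 -0.    1.32 -0.07]
R x [-2.e-04  1.e-03 -1.e+00] y [ 0.2848 -0.9586 -0.001 ] yaw_y -73.45
rotvec tool [-1.46e+00 -8.00e-04  8.00e-04]
to (0.4, -0.2, 0.205) mm in tool axes [  -0.   297.5 -278.7]
to (0.4418, 0.3932, 0.16) mm in tool axes [  45.   146.2 -576.4]
to (0.4418, 0.3932, 0.013) mm in tool axes [147.   0.   0.]
t 0.1 p [ 0.1566 -0.527   0.205 ] F [0.22 0.18 0.68] w 0.0939 q [-1.35  0.3   1.52 -0.    1.32 -0.07]
R x [-2.e-04  1.e-03 -1.e+00] y [ 0.2848 -0.9586 -0.001 ] yaw_y -73.45
rotvec tool [1.6816e+00 8.0000e-04 8.0000e-04]
to (0.4, -0.2, 0.205) mm in tool axes [  -0.  -297.5  278.7]
to (0.4418, 0.3932, 0.16) mm in tool axes [  45.  -146.2  576.4]
```

>>> {"method": "play_rows", "body": {
  "deltas": [
    [[0,0,0,-0.146,0,0,94],[0,0,0,-0.146,0,0,94],[0,0,0,-0.146,0,0,94],[0,0,0,-0.146,0,0,94],[0,0,0,-0.146,0,0,94],[0,0,0,-0.146,0,0,94],[0,0,0,-0.146,0,0,94],[0,0,0,-0.146,0,0,94],[0,0,0,-0.146,0,0,94],[0,0,0,-0.146,0,0,94]]
  ]
}}

```text
time_s: 1.1
ee_pos: [0.1566, -0.5271, 0.2051]
eef_rot: [-3.124, 1.57, 1.772]
force: [-0.2, 0.5, 0.1]
grip_width: 0.0938
```

>>> {"method": "play_rows", "body": {
  "deltas": [
    [[0,30,-28,0,0,0,94],[0,30,-28,0,0,0,94],[0,30,-28,0,0,0,94],[0,30,-28,0,0,0,94],[0,30,-28,0,0,0,94],[0,30,-28,0,0,0,94],[0,30,-28,0,0,0,94],[0,30,-28,0,0,0,94],[0,30,-28,0,0,0,94],[0,27,-27,0,0,0,94]]
  ]
}}

```text
time_s: 2.1
ee_pos: [0.4003, -0.1984, 0.2053]
eef_rot: [-2.46, 1.571, 2.43]
force: [1.0, -0.7, -0.0]
grip_width: 0.0944
```

```bash
python3 - <<'E'
from pl import *
y=np.degrees(.178)
togo([(.4418,.3932,.16),(.4418,.3932,.013)],y)
E
```

```text
t 2.1 p [ 0.4003 -0.1984  0.2053] F [ 0.97 -0.69 -0.02] w 0.0944 q [-0.54  0.07  1.8   0.    1.28 -0.72]
R x [-2.e-04  1.e-04 -1.e+00] y [ 9.842e-01  1.773e-01 -1.000e-04] yaw_y 10.21
rotvec tool [ 0.0002 -0.0002  0.0001]
to (0.4418, 0.3932, 0.16) mm in tool axes [  45.3  145.6 -574.9]
to (0.4418, 0.3932, 0.013) mm in tool axes [147.   0.   0.]
```

>>> {"method": "play_rows", "body": {
  "deltas": [
    [[0,10,-40,0,0,0,94],[0,10,-40,0,0,0,94],[0,10,-40,0,0,0,94],[0,10,-40,0,0,0,94],[0,10,-40,0,0,0,94],[0,10,-40,0,0,0,94],[0,10,-40,0,0,0,94],[0,10,-40,0,0,0,94],[0,10,-40,0,0,0,94],[0,10,-40,0,0,0,94]]
  ]
}}

```text
time_s: 3.1
ee_pos: [0.4268, 0.2131, 0.2053]
eef_rot: [-1.084, 1.571, -2.476]
force: [1.0, -0.6, -0.1]
grip_width: 0.0938
```

>>> {"method": "play_rows", "body": {
  "deltas": [
    [[5,10,-40,0,0,0,94],[10,10,-40,0,0,0,94],[10,10,-40,0,0,0,94],[10,10,-35,0,0,0,94],[10,5.6,-19.9,0,0,0,94],[0,0,0,0,0,0,94],[0,0,0,0,0,0,94]]
  ]
}}

```text
time_s: 3.8
ee_pos: [0.4408, 0.3912, 0.16]
eef_rot: [-0.974, 1.57, -2.367]
force: [0.6, -0.5, 0.7]
grip_width: 0.0943
```

```bash
python3 - <<'E'
from pl import *
from station import viewer
for n in CAL: cv2.imwrite(f'pics/{n}1.png',viewer.camera(n)['img'][:,:,::-1])
y=np.degrees(.178)
togo([(.4418,.3932,.16),(.4418,.3932,.013)],y)
a=cv2.imread('pics/top1.png')[160:290,110:250];b=cv2.imread('pics/scene1.png')[110:220,350:460]
cv2.imwrite('pics/1.png',np.hstack([cv2.resize(a,(420,390),interpolation=3),cv2.resize(b,(380,390),interpolation=3)]))
E
```

```text
t 3.9 p [0.4413 0.3908 0.161 ] F [-0.45  0.02  0.11] w 0.0943 q [ 0.66  0.42  1.46 -0.    1.26  0.49]
R x [ 4.e-04  2.e-04 -1.e+00] y [9.843e-01 1.763e-01 4.000e-04] yaw_y 10.16
rotvec tool [-0.0007 -0.0002 -0.0004]
to (0.4418, 0.3932, 0.16) mm in tool axes [ 1.   1.  -2.3]
to (0.4418, 0.3932, 0.013) mm in tool axes [147.   0.   0.]
```

View pics/1.png

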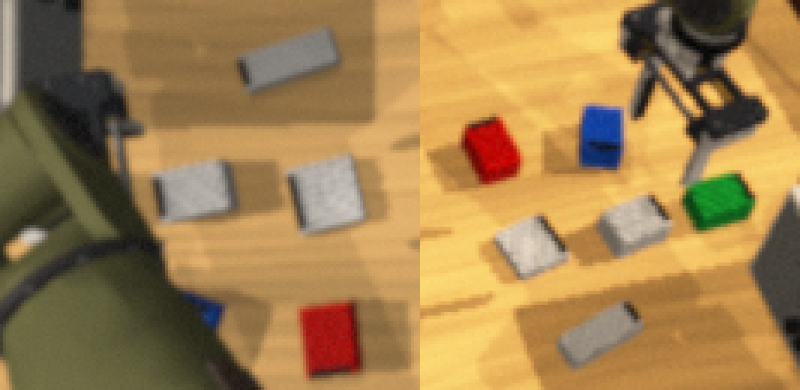

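```bash
python3 - <<'E'
from pl import *
o,R=st();p=o['ee_pos']
for n in CAL:
    P=[p+R[:,1]*.047,p-R[:,1]*.047]
    im=cv2.imread(f'pics/{n}1.png'); 
    uv=proj(n,P);print(n,uv)
    c=uv.mean(0).astype(int)
    x0,y0=c[0]-50,c[1]-50
    z=cv2.resize(im[y0:y0+100,x0:x0+100],None,fx=4,fy=4,interpolation=3)
    for u in uv: cv2.circle(z,tuple(((u-[x0,y0]+.5)*4).astype(int)),5,(255,0,255),1)
    cv2.imwrite(f'pics/z_{n}.png',z)
cv2.imwrite('pics/z.png',np.hstack([cv2.imread('pics/z_top.png'),cv2.imread('pics/z_scene.png')]))
E
```

```text
scene [[425.50837223 160.91044916]
 [412.26321676 143.43380127]]
top [[155.36922066 205.12840302]
 [161.64304961 239.70193082]]
```

View pics/z.png

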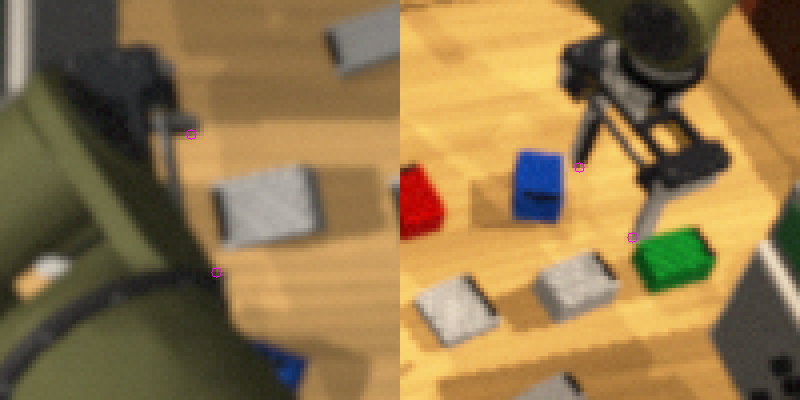

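>>> {"method": "play_rows", "body": {
  "deltas": [
    [[18,0.5,-1.2,0,0,0,94],[30,0.5,-1.1,0,0,0,94],[30,0,0,0,0,0,94],[30,0,0,0,0,0,94],[20,0,0,0,0,0,94],[12,0,0,0,0,0,94],[8,0,0,0,0,0,94],[0,0,0,0,0,0,94]]
  ]
}}

```text
time_s: 4.7
ee_pos: [0.4417, 0.3937, 0.0124]
eef_rot: [-0.991, 1.571, -2.384]
force: [0.5, 0.7, 0.8]
grip_width: 0.094
```

```bash
python3 - <<'E'
from pl import *
togo([(.4418,.3932,.013)],np.degrees(.178))
E
```

```text
t 4.7 p [0.4417 0.3937 0.0124] F [0.48 0.72 0.79] w 0.094 q [ 0.67  0.61  1.56 -0.    0.97  0.49]
R x [-2.e-04 -2.e-04 -1.e+00] y [ 9.843e-01  1.767e-01 -2.000e-04] yaw_y 10.18
rotvec tool [-0.0004  0.0001  0.0002]
to (0.4418, 0.3932, 0.013) mm in tool axes [-0.6 -0.   0.5]
```

Close on the module with 25 N.

>>> {"method": "play_rows", "body": {
  "deltas": [
    [[0,0,0,0,0,0,60],[0,0,0,0,0,0,40],[0,0,0,0,0,0,40],[0,0,0,0,0,0,40],[0,0,0,0,0,0,40],[0,0,0,0,0,0,40],[0,0,0,0,0,0,40],[0,0,0,0,0,0,40]]
  ],
  "grip_force": 25
}}

```text
time_s: 5.5
ee_pos: [0.4417, 0.394, 0.0125]
eef_rot: [2.183, 1.571, 0.79]
force: [-0.3, 0.5, 1.4]
grip_width: 0.0499
```

```bash
python3 - <<'E'
from pl import *
togo([(.4418,.3932,.013)],np.degrees(.178))
E
```

```text
t 5.5 p [0.4417 0.394  0.0125] F [-0.27  0.52  1.37] w 0.0499 q [0.67 0.61 1.56 0.   0.97 0.49]
R x [ 1.e-04  1.e-04 -1.e+00] y [9.842e-01 1.771e-01 1.000e-04] yaw_y 10.2
rotvec tool [ 0.     -0.0001 -0.0001]
to (0.4418, 0.3932, 0.013) mm in tool axes [-0.5 -0.   0.9]
```

>>> {"method": "play_rows", "body": {
  "deltas": [
    [[-5,0,0,0,0,0,40],[-15,0,0,0,0,0,40],[-30,0,0,0,0,0,40],[-30,0,0,0,0,0,40],[-30,0,0,-0.024,0,0,40],[-18,0,0,-0.024,0,0,40],[0,0,0,0,0,0,40]]
  ]
}}

```text
time_s: 6.2
ee_pos: [0.4425, 0.3947, 0.1441]
eef_rot: [2.017, 1.566, 0.672]
force: [0.4, 0.0, -3.2]
grip_width: 0.05
```

```bash
python3 - <<'E'
from pl import *
togo([(.5344,-.0384,.14)],12.95)
E
```

```text
t 6.2 p [0.4425 0.3947 0.1441] F [ 0.41  0.03 -3.23] w 0.05 q [0.67 0.45 1.47 0.   1.22 0.44]
R x [ 0.0041  0.0033 -1.    ] y [0.9745 0.2245 0.0048] yaw_y 12.97
rotvec tool [ 0.0004 -0.0023 -0.0048]
to (0.5344, -0.0384, 0.14) mm in tool axes [  4.1  -7.5 442.7]
```

>>> {"method": "play_rows", "body": {
  "deltas": [
    [[0,0,20,0,0,0,40],[0,-1,40,0,0,0,40],[0,-1,45,0,0,0,40],[0,-1,45,0,0,0,40],[0,-1,45,0,0,0,40],[0,-1,45,0,0,0,40],[0,-1,45,0,0,0,40],[0,-1,45,0,0,0,40],[0,-0.5,45,0,0,0,40],[0,0,35,0,0,0,40]]
  ]
}}

```text
time_s: 7.2
ee_pos: [0.5259, -0.0096, 0.1398]
eef_rot: [-1.73, 1.57, -3.076]
force: [0.8, 1.3, -2.9]
grip_width: 0.0498
```

>>> {"method": "play_rows", "body": {
  "deltas": [
    [[0,0,20,0,0,0,40],[0,0,12.7,0,0,0,40],[0,0,0,0,0,0,40],[0,0,0,0,0,0,40]]
  ]
}}

```text
time_s: 7.6
ee_pos: [0.5332, -0.0384, 0.1401]
eef_rot: [-2.193, 1.57, 2.745]
force: [0.0, 1.4, -2.2]
grip_width: 0.0496
```

```bash
python3 - <<'E'
from pl import *
from station import viewer
for n in CAL: cv2.imwrite(f'pics/{n}2.png',viewer.camera(n)['img'][:,:,::-1])
togo([(.5344,-.0384,.08)],12.95)
a=cv2.imread('pics/top2.png')[110:240,260:400];b=cv2.imread('pics/scene2.png')[130:265,240:375]
cv2.imwrite('pics/2.png',np.hstack([cv2.resize(a,(420,390),interpolation=3),cv2.resize(b,(380,390),interpolation=3)]))
E
```

```text
t 7.7 p [ 0.5333 -0.038   0.1404] F [-0.17  0.92 -1.71] w 0.0501 q [-0.14  0.33  1.64  0.    1.17 -0.37]
R x [-2.e-04  2.e-04 -1.e+00] y [ 9.743e-01  2.251e-01 -2.000e-04] yaw_y 13.01
rotvec tool [ 0.001  -0.0002  0.0002]
to (0.5344, -0.0384, 0.08) mm in tool axes [60.4  1.   0.6]
```

View pics/2.png

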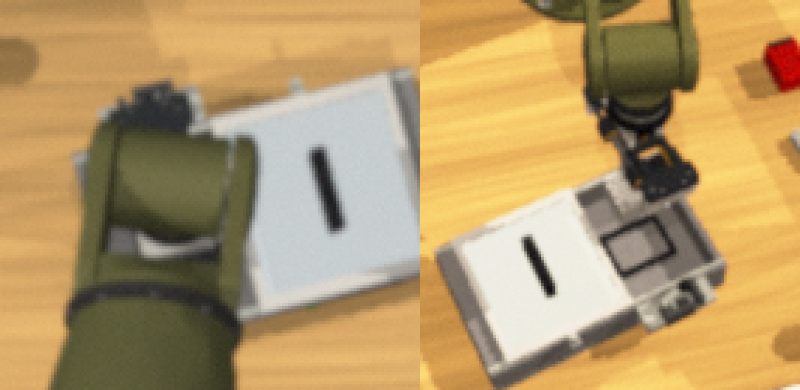

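>>> {"method": "play_rows", "body": {
  "deltas": [
    [[20,1,0.6,0,0,0,40],[30,0,0,0,0,0,40],[30,0,0,0,0,0,40],[12,0,0,0,0,0,40],[0,0,0,0,0,0,40],[0,0,0,0,0,0,40]]
  ]
}}

```text
time_s: 8.3
ee_pos: [0.5352, -0.0392, 0.0496]
eef_rot: [1.216, 1.569, -0.128]
force: [0.8, 0.2, -2.0]
grip_width: 0.0496
```

```bash
python3 - <<'E'
from pl import *
from station import viewer
cv2.imwrite(f'pics/scene3.png',viewer.camera('scene')['img'][:,:,::-1])
togo([(.5344,-.0384,.08)],12.95)
o,R=st();p=o['ee_pos']
b=cv2.imread('pics/scene3.png')
u0,v0=275,170;z=cv2.resize(b[v0:v0+70,u0:u0+80],None,fx=9,fy=8.5,interpolation=3) if 0 else cv2.resize(b[v0:v0+65,u0:u0+80],None,fx=9,fy=9,interpolation=3)
cv2.imwrite('pics/3raw.png',z)
z=z.copy();y=np.radians(13)
for P,c in((box(p[0],p[1],y,.05,.07,.04,p[2]-.0125),(255,0,255)),(box(.5344,-.0384,.2264,.068,.088,.008,.01),(0,255,255))):
    q=((proj('scene',P)-[u0,v0]+.5)*9-.5).astype(int)
    cv2.polylines(z,[q[:4],q[4:]],True,c,1)
cv2.imwrite('pics/3.png',z)
E
```

```text
t 8.35 p [ 0.5355 -0.0394  0.0499] F [-0.62 -0.07 -2.39] w 0.0497 q [-0.14  0.45  1.71  0.    0.98 -0.37]
R x [ 2.1e-03 -3.0e-04 -1.0e+00] y [0.9745 0.2244 0.002 ] yaw_y 12.97
rotvec tool [ 0.0003  0.0008 -0.002 ]
to (0.5344, -0.0384, 0.08) mm in tool axes [-30.1  -0.8  -1.2]
```

View pics/3raw.png

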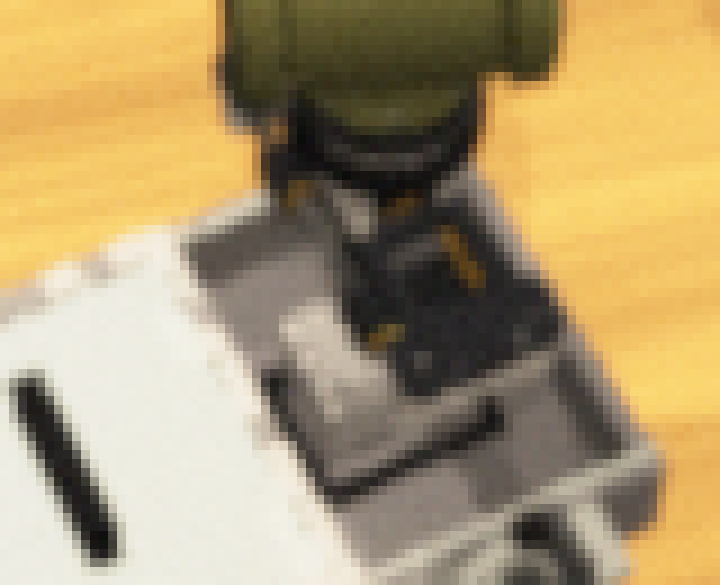

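View pics/3.png

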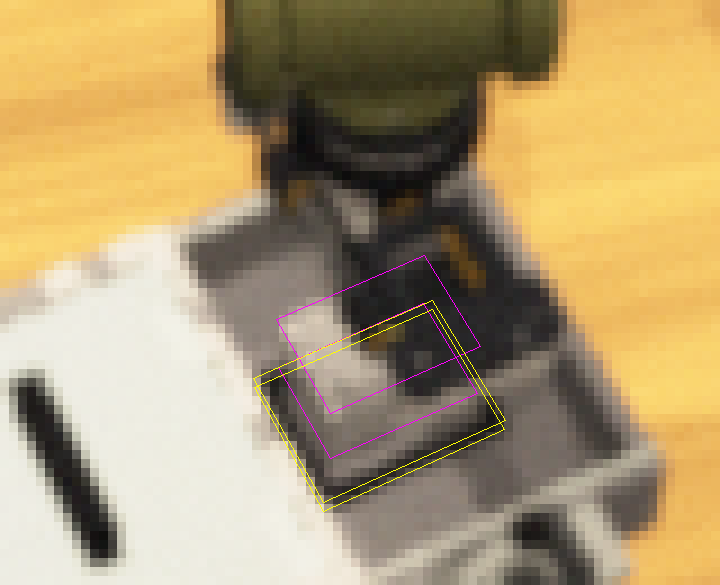

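Relative to the module pick, the top view puts the nest 0.8 mm further along +y and the scene view 3.3 mm. I'll shift about 2 mm, inside the 3 mm play of both, and lower by feel.

>>> {"method": "play_rows", "body": {
  "deltas": [
    [[0,-0.5,-2.3,0,0,0,40],[6,0,0,0,0,0,40],[6,0,0,0,0,0,40],[4,0,0,0,0,0,40],[2,0,0,0,0,0,40],[0,0,0,0,0,0,40]]
  ]
}}

```text
time_s: 8.95
ee_pos: [0.5334, -0.0374, 0.03]
eef_rot: [-1.919, 1.57, 3.019]
force: [-0.0, 0.1, -3.0]
grip_width: 0.05
```

```bash
python3 - <<'E'
from pl import *
from station import viewer
togo([(.5344,-.0373,.0225)],12.95)
E
```

```text
t 8.95 p [ 0.5334 -0.0374  0.03  ] F [-0.    0.07 -2.98] w 0.05 q [-0.14  0.48  1.72 -0.    0.94 -0.36]
R x [-7.e-04  1.e-04 -1.e+00] y [ 9.746e-01  2.240e-01 -7.000e-04] yaw_y 12.95
rotvec tool [-0.0001 -0.0002  0.0007]
to (0.5344, -0.0373, 0.0225) mm in tool axes [7.5 1.  0.1]
```

>>> {"method": "play_rows", "body": {
  "deltas": [
    [[0.5,0.7,0,0,0,0,40],[0.8,0,0,0,0,0,40],[0.8,0,0,0,0,0,40],[0,0,0,0,0,0,40]]
  ]
}}

```text
time_s: 9.35
ee_pos: [0.5343, -0.0372, 0.0283]
eef_rot: [-1.875, 1.571, 3.064]
force: [-0.0, 0.5, -2.7]
grip_width: 0.0503
```

>>> {"method": "play_rows", "body": {
  "deltas": [
    [[0.8,0,0,0,0,0,40],[0.8,0,0,0,0,0,40],[0,0,0,0,0,0,40]]
  ]
}}

```text
time_s: 9.65
ee_pos: [0.5342, -0.0372, 0.0266]
eef_rot: [-1.967, 1.571, 2.972]
force: [0.6, -0.1, -2.5]
grip_width: 0.0499
```

>>> {"method": "play_rows", "body": {
  "deltas": [
    [[1,0,0,0,0,0,40],[1,0,0,0,0,0,40],[0.8,0,0,0,0,0,40],[0.6,0,0,0,0,0,40],[0,0,0,0,0,0,40]]
  ]
}}

```text
time_s: 10.15
ee_pos: [0.5343, -0.0372, 0.0233]
eef_rot: [-2.041, 1.571, 2.897]
force: [0.2, 0.7, -2.3]
grip_width: 0.0495
```

```bash
python3 - <<'E'
from pl import *
togo([(.5344,-.0373,.0225)],12.95)
E
```

```text
t 10.15 p [ 0.5343 -0.0372  0.0233] F [ 0.23  0.72 -2.32] w 0.0495 q [-0.14  0.49  1.72  0.    0.93 -0.36]
R x [-1.e-04  0.e+00 -1.e+00] y [ 9.746e-01  2.241e-01 -1.000e-04] yaw_y 12.95
rotvec tool [-0.     -0.0001  0.0001]
to (0.5344, -0.0373, 0.0225) mm in tool axes [0.8 0.1 0.1]
```

>>> {"method": "play_rows", "body": {
  "deltas": [
    [[0.5,0,0,0,0,0,40],[0.3,0,0,0,0,0,40],[0.3,0,0,0,0,0,40],[0,0,0,0,0,0,40]]
  ]
}}

```text
time_s: 10.55
ee_pos: [0.5343, -0.0372, 0.0225]
eef_rot: [0.951, 1.571, -0.394]
force: [-3.3, 0.1, 3.8]
grip_width: 0.0498
```

>>> {"method": "play_rows", "body": {
  "deltas": [
    [[0,0,0,0,0,0,56],[0,0,0,0,0,0,66],[0,0,0,0,0,0,66],[0,0,0,0,0,0,66]]
  ]
}}

```text
time_s: 10.95
ee_pos: [0.5344, -0.0372, 0.0222]
eef_rot: [1.079, 1.571, -0.265]
force: [0.2, 0.1, -0.8]
grip_width: 0.0659
```

>>> {"method": "play_rows", "body": {
  "deltas": [
    [[-10,0,0,0,0,0,66],[-25,0,0,0,0,0,66],[-35,0,0,0,0,0,66],[-35,0,0,0,0,0,40],[-30,0,0,0,0,0,0],[0,0,40,0,0,0,0],[0,0,40,0,0,0,0],[0,0,40,0,0,0,0],[0,0,40,0,0,0,0],[0,0,40,0,0,0,0]]
  ]
}}

```text
time_s: 11.95
ee_pos: [0.5792, -0.2337, 0.1582]
eef_rot: [0.992, 1.57, -0.353]
force: [-1.0, -0.1, -0.4]
grip_width: 0.0136
```

```bash
python3 - <<'E'
from pl import *
from station import viewer
for n in CAL: cv2.imwrite(f'pics/{n}4.png',viewer.camera(n)['img'][:,:,::-1])
show()
a=cv2.imread('pics/top4.png')[130:235,275:415];b=cv2.imread('pics/scene4.png')[160:265,240:355]
cv2.imwrite('pics/4.png',np.hstack([cv2.resize(a,(400,300),interpolation=3),cv2.resize(b,(400,365),interpolation=3)[:300]])) if 0 else None
cv2.imwrite('pics/4.png',np.hstack([cv2.resize(a,(400,300),interpolation=3),cv2.resize(b,(329,300),interpolation=3)]))
E
```

```text
t 12.05 p [ 0.5791 -0.2361  0.1575] F [ 0.33  1.01 -0.89] w 0.0058 q [-0.45  0.51  1.35 -0.    1.29 -0.67]
R x [ 3.e-04 -7.e-04 -1.e+00] y [9.754e-01 2.205e-01 2.000e-04] yaw_y 12.74
```

View pics/4.png

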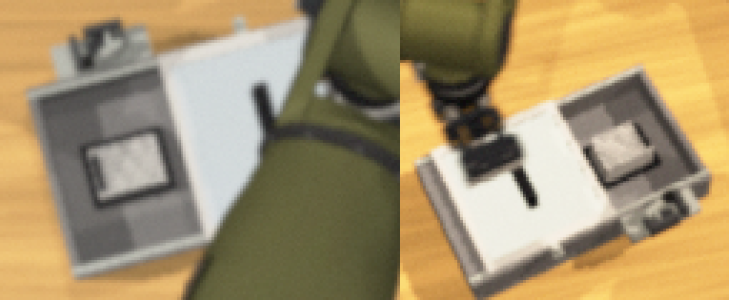

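Module sits level inside the rim in both views (top at pixel (320,188)). Next is the guard: go down behind the bar with closed fingers.

```bash
python3 - <<'E'
from pl import *
togo([(.576,-.2184,.1575),(.576,-.2184,.076)],12.95)
E
```

```text
t 12.05 p [ 0.5791 -0.2361  0.1575] F [ 0.33  1.01 -0.89] w 0.0058 q [-0.45  0.51  1.35 -0.    1.29 -0.67]
R x [ 3.e-04 -7.e-04 -1.e+00] y [9.754e-01 2.205e-01 2.000e-04] yaw_y 12.74
rotvec tool [-0.0037  0.0007 -0.0002]
to (0.576, -0.2184, 0.1575) mm in tool axes [  0.    1.  -17.9]
to (0.576, -0.2184, 0.076) mm in tool axes [81.5  0.   0. ]
```

>>> {"method": "play_rows", "body": {
  "deltas": [
    [[0,1,-18,0,0,0,0],[20,0,0,0,0,0,0],[30,0,0,0,0,0,0],[20,0,0,0,0,0,0],[11.5,0,0,0,0,0,0],[0,0,0,0,0,0,0]]
  ]
}}

```text
time_s: 12.65
ee_pos: [0.5756, -0.2137, 0.0749]
eef_rot: [-2.235, 1.569, 2.704]
force: [0.4, 0.6, 0.3]
grip_width: 0.0003
```

```bash
python3 - <<'E'
from pl import *
from station import viewer
for n in CAL: cv2.imwrite(f'pics/{n}5.png',viewer.camera(n)['img'][:,:,::-1])
show()
a=cv2.imread('pics/top5.png')[130:235,275:415];b=cv2.imread('pics/scene5.png')[180:265,240:355]
cv2.imwrite('pics/5.png',np.hstack([cv2.resize(a,(400,300),interpolation=3),cv2.resize(b,(400,300),interpolation=3)]))
E
```

```text
t 12.75 p [ 0.5765 -0.2143  0.0769] F [0.62 0.67 1.03] w 0.0003 q [-0.42  0.57  1.45  0.    1.12 -0.64]
R x [ 1.2e-03 -5.0e-04 -1.0e+00] y [0.9745 0.2242 0.001 ] yaw_y 12.96
```

View pics/5.png

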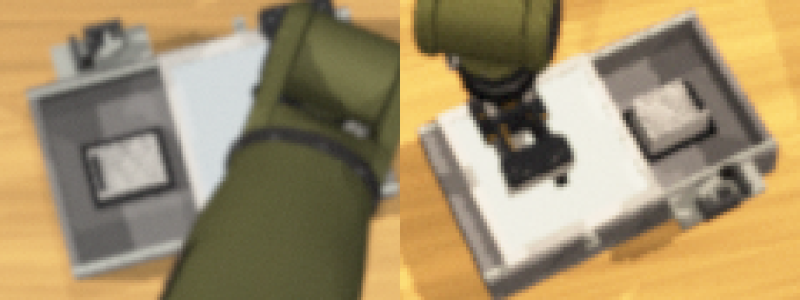

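>>> {"method": "play_rows", "body": {
  "deltas": [
    [[0,0,-6,0,0,0,0],[0,0,-6,0,0,0,0],[0,0,-3,0,0,0,0],[0,0,-2,0,0,0,0],[0,0,-2,0,0,0,0],[0,0,-2,0,0,0,0],[0,0,-2,0,0,0,0],[0,0,-2,0,0,0,0]]
  ]
}}

```text
time_s: 13.55
ee_pos: [0.5705, -0.19, 0.0759]
eef_rot: [0.862, 1.57, -0.483]
force: [0.7, -1.1, 1.5]
grip_width: 0.0003
```

>>> {"method": "play_rows", "body": {
  "deltas": [
    [[0,0,-3,0,0,0,0],[0,0,-5,0,0,0,0],[0,0,-6,0,0,0,0],[0,0,-6,0,0,0,0],[0,0,-6,0,0,0,0],[0,0,-6,0,0,0,0],[0,0,-6,0,0,0,0],[0,0,-6,0,0,0,0],[0,0,-5,0,0,0,0],[0,0,-3,0,0,0,0]]
  ]
}}

```text
time_s: 14.55
ee_pos: [0.5586, -0.1387, 0.0757]
eef_rot: [-2.168, 1.57, 2.771]
force: [-0.4, -2.0, 1.3]
grip_width: 0.0007
```

```bash
python3 - <<'E'
from pl import *
from station import viewer
cv2.imwrite(f'pics/scene6.png',viewer.camera('scene')['img'][:,:,::-1])
o,R=show();print('along',np.dot(o['ee_pos'][:2]-[.567,-.1794],[-.2245,.9745]),'Fy',o['force'][:2]@[-.2245,.9745])
b=cv2.imread('pics/scene6.png')[170:265,240:355]
cv2.imwrite('pics/6.png',cv2.resize(b,None,fx=6,fy=6,interpolation=3))
E
```

```text
t 14.6 p [ 0.5586 -0.1385  0.0757] F [-0.27  0.11  0.83] w 0.0003 q [-0.31  0.49  1.57  0.    1.08 -0.53]
R x [-3.e-04  3.e-04 -1.e+00] y [ 9.745e-01  2.244e-01 -2.000e-04] yaw_y 12.97
along 0.041751230364591496 Fy 0.16685206815914716
```

View pics/6.png

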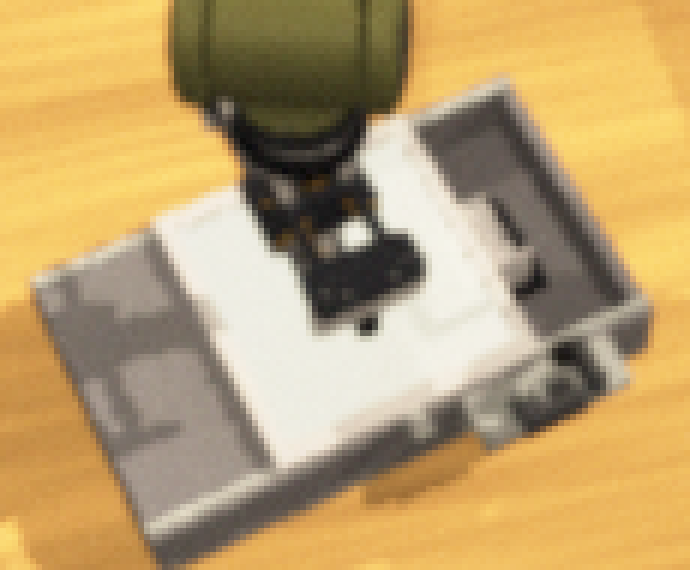

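>>> {"method": "play_rows", "body": {
  "deltas": [
    [[0,0,-3,0,0,0,0],[0,0,-5,0,0,0,0],[0,0,-6,0,0,0,0],[0,0,-6,0,0,0,0],[0,0,-6,0,0,0,0],[0,0,-5,0,0,0,0],[0,0,-4,0,0,0,0],[0,0,-3,0,0,0,0],[0,0,-2,0,0,0,0],[0,0,-1,0,0,0,0]]
  ]
}}

```text
time_s: 15.6
ee_pos: [0.5496, -0.0992, 0.0757]
eef_rot: [-2.873, 1.571, 2.065]
force: [0.6, -2.6, -0.9]
grip_width: 0.0006
```

>>> {"method": "play_rows", "body": {
  "deltas": [
    [[0,0,-1,0,0,0,0],[0,0,-1,0,0,0,0],[0,0,-1,0,0,0,0],[0,0,-1,0,0,0,0],[0,0,-1,0,0,0,0]]
  ]
}}

```text
time_s: 16.1
ee_pos: [0.5485, -0.0944, 0.0757]
eef_rot: [-2.32, 1.571, 2.618]
force: [0.6, -2.2, -1.5]
grip_width: 0.0006
```

>>> {"method": "play_rows", "body": {
  "deltas": [
    [[0,0,-1,0,0,0,0],[0,0,-1,0,0,0,0],[0,0,-1,0,0,0,0],[0,0,-1,0,0,0,0],[0,0,-1,0,0,0,0]]
  ]
}}

```text
time_s: 16.6
ee_pos: [0.5474, -0.0895, 0.0757]
eef_rot: [-3.125, 1.571, 1.813]
force: [-2.1, -2.6, -0.9]
grip_width: 0.0007
```

```bash
cat > fy.py <<'E'
from pl import *
o,R=st();print('t',o['time_s'],'along',np.dot(o['ee_pos'][:2]-[.567,-.1794],[-.2245,.9745]).round(4),'lat',np.dot(o['ee_pos'][:2]-[.567,-.1794],[.9745,.2245]).round(4),'Fy',(o['force'][:2]@[-.2245,.9745]).round(2),o['force'].round(1))
E
python3 fy.py
```

```text
t 16.6 along 0.092 lat 0.001 Fy -2.01 [-2.1 -2.6 -0.9]
```

>>> {"method": "play_rows", "body": {
  "deltas": [
    [[0,0,-1,0,0,0,0],[0,0,-1,0,0,0,0],[0,0,-1,0,0,0,0],[0,0,-1,0,0,0,0],[0,0,-1,0,0,0,0],[0,0,-1,0,0,0,0],[0,0,-1,0,0,0,0],[0,0,-1,0,0,0,0]]
  ]
}}

```text
time_s: 17.4
ee_pos: [0.5456, -0.0817, 0.0757]
eef_rot: [-1.836, 1.571, 3.102]
force: [-0.7, -2.2, -1.0]
grip_width: 0.0005
```

>>> {"method": "play_rows", "body": {
  "deltas": [
    [[0,0,-1,0,0,0,0],[0,0,-1,0,0,0,0],[0,0,-1,0,0,0,0],[0,0,-1,0,0,0,0],[0,0,-1,0,0,0,0],[0,0,-1,0,0,0,0]]
  ]
}}

```text
time_s: 18.0
ee_pos: [0.5442, -0.0759, 0.0758]
eef_rot: [-0.62, 1.571, -1.965]
force: [-1.5, -2.7, -0.7]
grip_width: 0.0003
```

>>> {"method": "play_rows", "body": {
  "deltas": [
    [[0,0,-1,0,0,0,0],[0,0,-1,0,0,0,0],[0,0,-1,0,0,0,0],[0,0,-1,0,0,0,0],[0,0,-1,0,0,0,0],[0,0,-1,0,0,0,0],[0,0,-1,0,0,0,0]]
  ]
}}

```text
time_s: 18.7
ee_pos: [0.5429, -0.0702, 0.0758]
eef_rot: [0.152, 1.569, -1.193]
force: [0.4, -12.7, -2.6]
grip_width: 0.0004
```

>>> {"method": "play_rows", "body": {
  "deltas": [
    [[0,0,-1,0,0,0,0],[0,0,-1,0,0,0,0],[0,0,-1,0,0,0,0],[0,0,-1,0,0,0,0],[0,0,-1,0,0,0,0]]
  ]
}}

```text
time_s: 19.2
ee_pos: [0.5418, -0.0656, 0.0758]
eef_rot: [0.128, 1.568, -1.217]
force: [0.9, -14.1, -3.3]
grip_width: 0.0005
```

```bash
python3 fy.py;python3 - <<'E'
from pl import *
from station import viewer
cv2.imwrite(f'pics/scene7.png',viewer.camera('scene')['img'][:,:,::-1])
b=cv2.imread('pics/scene7.png')[170:265,240:355]
cv2.imwrite('pics/7.png',cv2.resize(b,None,fx=6,fy=6,interpolation=3))
E
```

```text
t 19.2 along 0.1166 lat 0.001 Fy -13.93 [  0.9 -14.1  -3.3]
```

View pics/7.png

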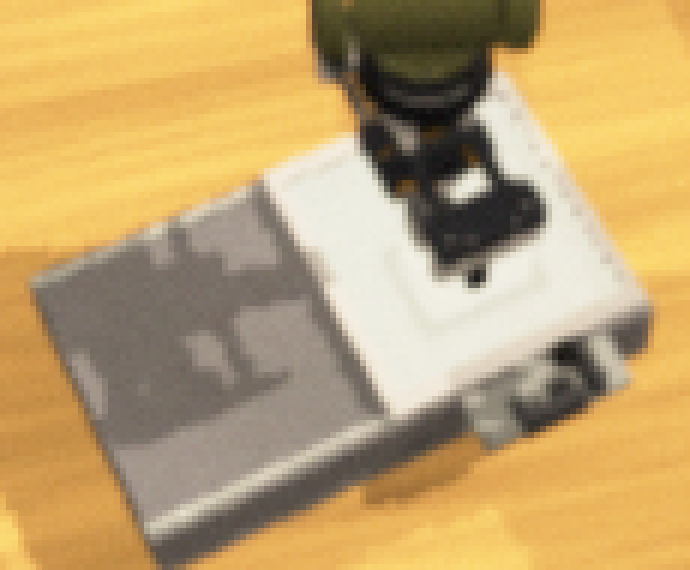

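>>> {"method": "play_rows", "body": {
  "deltas": [
    [[0,0,-0.7,0,0,0,0],[0,0,-0.7,0,0,0,0],[0,0,-0.6,0,0,0,0]]
  ]
}}

```text
time_s: 19.55
ee_pos: [0.5414, -0.0637, 0.0758]
eef_rot: [0.138, 1.568, -1.207]
force: [1.3, -14.8, -3.6]
grip_width: 0.0006
```

>>> {"method": "play_rows", "body": {
  "deltas": [
    [[0,0,-0.7,0,0,0,0],[0,0,-0.7,0,0,0,0],[0,0,-0.6,0,0,0,0]]
  ]
}}

```text
time_s: 19.85
ee_pos: [0.5409, -0.0618, 0.0758]
eef_rot: [0.133, 1.568, -1.212]
force: [0.1, -13.7, -3.2]
grip_width: 0.0005
```

>>> {"method": "play_rows", "body": {
  "deltas": [
    [[0,0,-0.7,0,0,0,0],[0,0,-0.7,0,0,0,0],[0,0,-0.6,0,0,0,0]]
  ]
}}

```text
time_s: 20.15
ee_pos: [0.5403, -0.0593, 0.0758]
eef_rot: [0.064, 1.569, -1.281]
force: [-0.4, -9.4, -2.1]
grip_width: 0.0008
```

>>> {"method": "play_rows", "body": {
  "deltas": [
    [[0,0,-0.7,0,0,0,0],[0,0,-0.7,0,0,0,0],[0,0,-0.6,0,0,0,0]]
  ]
}}

```text
time_s: 20.45
ee_pos: [0.5398, -0.0563, 0.0758]
eef_rot: [2.419, 1.57, 1.074]
force: [0.2, -0.2, -0.6]
grip_width: 0.0005
```

The force dropped from about 15 N to 0, which is the click. I'll go on gently to feel the stop.

>>> {"method": "play_rows", "body": {
  "deltas": [
    [[0,0,-0.4,0,0,0,0],[0,0,-0.4,0,0,0,0],[0,0,-0.4,0,0,0,0]]
  ]
}}

```text
time_s: 20.75
ee_pos: [0.5396, -0.0551, 0.0758]
eef_rot: [2.146, 1.571, 0.801]
force: [-0.5, -0.2, 0.1]
grip_width: 0.0002
```

>>> {"method": "play_rows", "body": {
  "deltas": [
    [[0,0,-0.3,0,0,0,0],[0,0,-0.3,0,0,0,0],[0,0,-0.3,0,0,0,0]]
  ]
}}

```text
time_s: 21.05
ee_pos: [0.5393, -0.0544, 0.0758]
eef_rot: [2.566, 1.571, 1.221]
force: [-0.9, 0.5, 0.5]
grip_width: 0.0005
```

>>> {"method": "play_rows", "body": {
  "deltas": [
    [[0,0,-0.3,0,0,0,0],[0,0,-0.3,0,0,0,0],[0,0,-0.3,0,0,0,0]]
  ]
}}

```text
time_s: 21.35
ee_pos: [0.5391, -0.0537, 0.0757]
eef_rot: [0.098, 1.57, -1.247]
force: [0.1, -2.3, -0.1]
grip_width: 0.0006
```

>>> {"method": "play_rows", "body": {
  "deltas": [
    [[0,0,-0.3,0,0,0,0],[0,0,-0.3,0,0,0,0],[0,0,-0.3,0,0,0,0]]
  ]
}}

```text
time_s: 21.65
ee_pos: [0.539, -0.0531, 0.0758]
eef_rot: [0.166, 1.57, -1.179]
force: [1.4, -7.1, -1.3]
grip_width: 0.0005
```

>>> {"method": "play_rows", "body": {
  "deltas": [
    [[0,0,-0.3,0,0,0,0],[0,0,-0.3,0,0,0,0]]
  ]
}}

```text
time_s: 21.85
ee_pos: [0.5389, -0.0529, 0.0758]
eef_rot: [0.146, 1.569, -1.199]
force: [1.6, -9.9, -1.1]
grip_width: 0.0004
```

>>> {"method": "play_rows", "body": {
  "deltas": [
    [[0,0,-0.3,0,0,0,0],[0,0,-0.3,0,0,0,0]]
  ]
}}

```text
time_s: 22.05
ee_pos: [0.5389, -0.0527, 0.0758]
eef_rot: [0.187, 1.569, -1.157]
force: [2.3, -12.0, -3.9]
grip_width: 0.0003
```

The travel has ended on the stop: the force climbs while the guard barely moves. Now back off, lift and look.

>>> {"method": "play_rows", "body": {
  "deltas": [
    [[0,0,2,0,0,0,0],[0,0,8,0,0,0,0],[0,0,10,0,0,0,0],[-30,0,0,0,0,0,0],[-40,0,0,0,0,0,0],[-40,0,0,0,0,0,0],[0,0,40,0,0,0,0],[0,0,40,0,0,0,0],[0,0,40,0,0,0,0],[0,0,40,0,0,0,0]]
  ]
}}

```text
time_s: 23.05
ee_pos: [0.579, -0.2291, 0.1858]
eef_rot: [2.253, 1.571, 0.908]
force: [0.3, 1.3, -0.0]
grip_width: 0.0002
```

>>> {"method": "play_rows", "body": {
  "deltas": [
    [[0,-20,40,0,0,0,0],[0,-20,40,0,0,0,0],[0,-20,40,0,0,0,0],[0,-20,40,0,0,0,0],[0,0,0,0,0,0,0],[0,0,0,0,0,0,0]]
  ]
}}

```text
time_s: 23.65
ee_pos: [0.5362, -0.4017, 0.1852]
eef_rot: [-2.851, 1.57, 2.085]
force: [-0.9, 1.4, 0.2]
grip_width: 0.0004
```

```bash
python3 - <<'E'
from pl import *
from station import viewer
for n in CAL: cv2.imwrite(f'pics/{n}8.png',viewer.camera(n)['img'][:,:,::-1])
show()
a=cv2.imread('pics/top8.png')[130:235,275:415];b=cv2.imread('pics/scene8.png')[180:265,240:355]
cv2.imwrite('pics/8.png',np.hstack([cv2.resize(a,(400,300),interpolation=3),cv2.resize(b,(400,300),interpolation=3)]))
E
```

```text
t 23.75 p [ 0.5371 -0.4001  0.1857] F [-0.15  0.12 -0.25] w 0.0008 q [-0.7   0.59  1.16  0.    1.4  -0.92]
R x [-0.e+00  4.e-04 -1.e+00] y [9.744e-01 2.247e-01 1.000e-04] yaw_y 12.99
```

View pics/8.png

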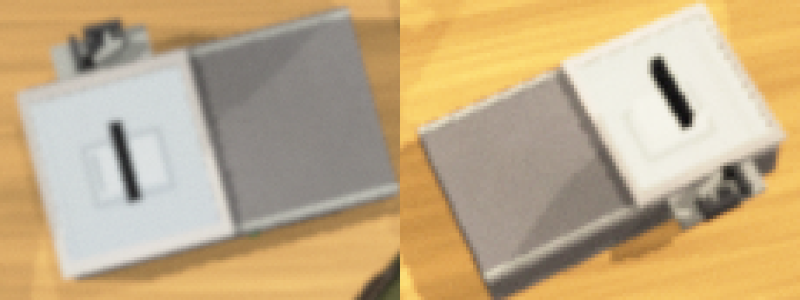

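View pics/scene8.png

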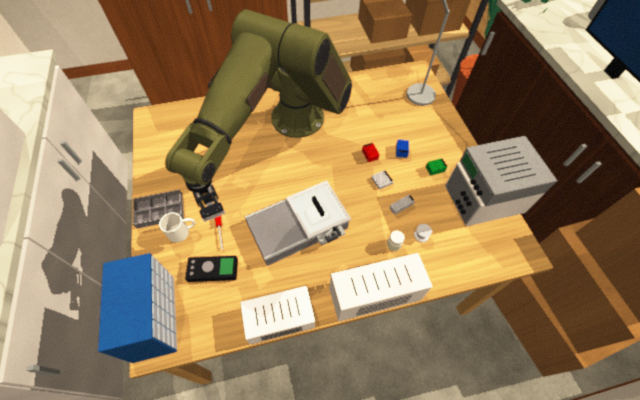

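```bash
python3 -c "
from station import hand_in
print(hand_in())"
```

```text
the job is handed in; nothing more can be done
None
```

The tall 50 x 70 x 40 mm grey module is in the nest, the guard is shut against its stop, and I handed the job in at about 24 s with the arm clear of everything.

- **Module:** it went into the pocket without touching the rim and met the floor at the expected height (fingertip height 22.5 mm). After release, both cameras showed it level inside the black rim.
- **Guard:** the push built up to about 15 N on the catch's ramp, then fell to about 0 N, which is the click. After that the guard met a hard stop, where I pressed to about 12 N. The highest reading was about 15 N, against the 25 N limit. Force is only reported at the end of each move, so brief peaks in between were not seen.
- **Last look:** the guard is shut over the module and the other things appear where they were.

**Checks that disagreed or were not made:**
- The two cameras put the nest about 4.6 mm apart along y. I aimed between them, using positions relative to the module's pick-up spot, and the fit confirmed it.
- I judged the latch by the force drop and the stop alone. The pictures are too coarse to show the catch, and I did not pull back on the guard to test it.

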